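Close a batch in a hand capsule filler

ROBOT

A 6-joint arm with a two-finger parallel gripper is mounted at the origin on the work surface. World frame = base frame: x ahead of the robot, y to its left, z up, the work surface at z = 0. Lengths are in m, angles in rad, forces in N, time in s.
With the tool pointing down it reaches from about 0.2 to 0.875 m from the base axis. Payload 3.4 kg.
Tool frame: the origin (TCP) lies between the finger pads; the fingertips stand 25 mm ahead of it and the grasp point (between the pads) lies 6 mm ahead of it (r.nose_length is the z of the fingertips in the tool frame, in m); z points along the fingers, y is the line along which they close (so a half turn about z gives the same grasp; the last joint's range is limited). The gripper opens to 94 mm and grips with 3 to 60 N. Pads are 16 mm wide; open, the fingers measure 119 mm over their backs; the gripper's body (75 mm by 177 mm) begins 78 mm behind the grasp point.
Start: joints at [1.108, 0.276, 1.505, -0, 1.361, -0.121], TCP at [0.193, 0.542, 0.23] pointing down, gripper open.
Joint ranges: [-2.89, 2.89], [-0.75, 2.08], [0.22, 2.7], [-1.18, 4.32], [0.11, 2.71], [-2.7, 2.7]. Speed limits (rad/s): [2.57, 2.57, 3.14, 3.14, 3.14, 3.14].

INTERFACE

Orientations are given as a unit quaternion [w, x, y, z].
In Python, from plant import r, gripper_to, inverse_kinematics, vision, models, telemetry gives the robot as it stands. Calls block until the motion is done:
- r.move_to(position, orientation): joint-space move of the TCP to a pose.
- r.move_l(position, rot=None, vel=0.15, guard=None): straight line of the TCP; rot=None keeps the orientation; vel is the mean speed in m/s. With guard (N) it stops when the force on the tool has changed by that much, and returns True; else False.
- r.movej(angles): joint-space move.
- gripper_to(opening, f_grip=None): finger opening in m; f_grip is the grip in N (None keeps the last); returns when the fingers have stopped.
- r.hold(seconds).
- inverse_kinematics(position, orientation): joint angles nearest the present ones, or None.
- vision.snapshot(name): name is "scene" or "top" or "wrist"; returns the picture (384x512x3 uint8, red, green, blue); there is no depth.
- vision.get_calibration(name): a dict with "fx", "fy", "cx", "cy" (pixels), "position" and "orientation" of the camera in the world. Camera axes: x right, y down, z forward; pixel columns grow to the right and rows downward; lengths in m; the calibration is good to about 2 mm. A picture is of the moment at which its call begins: read the wrist's pose just before it. get_calibration takes no time and is no camera call; for the wrist camera it gives the pose at the moment of the call.
A pose or a line that the arm cannot do raises r.PlanningError and nothing moves.
- r.sign_off(): hands the job in; it is judged then, once.
Trained networks look in the newest picture that a camera, given by its name, has taken for a name from the list of things; names that differ only in an ending like _2 or _b are one class to them, and where a whole thing is asked for, a point or a joint stands for the part that bears it (a point fixed in the world has none). Each returns a list of dicts, best first, with "score" (0 to 1); they miss things now and then, are a little off and sometimes report something else, mostly with a low value. They report only what shows in the picture. A call takes as long as a camera call. They do not tell look-alikes from the thing itself.
- models.boxes_of(thing, camera): "at" ([x, y, z] in m, in world coordinates, good to about 4 mm: the middle of the surface that is visible of it).
- models.regions_of(thing, camera): "pixels" (384x512 bool, what is visible of it).
- models.mark_of(thing, camera): "at" ([x, y, z] in m, in world coordinates, good to about 4 mm: a listed point, or the origin of a listed thing).
Readings, each from a call of its own:
- telemetry.current_t(): time.
- telemetry.current_joints(): joint angles.
- telemetry.current_dq(): joint speeds.
- telemetry.current_joint_efforts(): joint torques, N m.
- telemetry.current_ee_pos(): TCP position.
- telemetry.current_tool_rot(): TCP orientation.
- telemetry.current_wrist_force(): force on the tool from outside, world axes, zero at the start.
- telemetry.current_torque(): the same for the moment, N m.
- telemetry.current_opening(): finger opening in m.
- telemetry.current_finger_force(): force on a finger pad.
Only numpy, scipy, OpenCV 4.12 (cv2) and the standard library are available. Lean on these libraries where they do the work, as an engineer would, in place of code of your own. Each camera call takes 0.05 s, during which the arm holds its last target. There are 200 camera calls.

TASK

Close this batch of capsules in the hand filler: lower the cap plate, rim side up, over the filler's two dowels until it lies flat on the sprung bed, then set the handled pressing plate down inside the cap plate's rim so that it sits flat and level. Press the pressing plate down until the bed has gone all the way down against its springs, and finish while still holding it pressed there: do not let go. Leave the jar, the beaker and the spatula where they are.

Things in the scene. Friction and masses are not known exactly. Their poses are not given: they have to be found in the camera images.
- filler: Hand capsule filler, fixed to the bench. Aluminium foot 180 x 90 mm, 14 mm high; the sprung bed stands above it. Two upright steel dowels, 8 mm thick, noses tapered over the top 4 mm, stand on the foot at x = -64 and +64 mm, y = 0, and pass up through the bed; tips 62 mm above the bench, 18 mm above the raised bed. Origin: centre of the underside; x along its length, z up.
- bed_top (a point): Centre of the top face of the filler's sprung bed: an aluminium plate 150 x 58 x 12 mm with 24 white capsule bodies in 3 rows of 8, its top 44 mm above the bench when up. x along the bed's length, y across, z up; the dowels stand at x = -64 and +64 mm. The point moves down with the bed.
- bed (a joint): How far the bed is pressed down, in m: 0 = up, 0.010 = all the way down on its stop. Its springs carry it and push up with about 8 N more when up, rising 0.7 N per mm to 15 N at the stop. The two plates weigh about 5 N together, so the bed stays up under them and needs a push of about 10 N more to reach the stop.
- cap_plate: Loose aluminium cap plate, 150 x 58 x 18 mm, 0.3 kg, rim up. Origin: centre of its underside; x along its length, y across, z up. Through holes, 10 mm wide, at x = -64 and +64 mm take the dowels, either way round. Its raised rim, 6 mm high (top at z = 24), 4 mm thick, 108 x 58 mm outside, 100 x 50 mm inside, surrounds 24 white caps. Grip it across its 58 mm width.
- press_plate: Loose pressing plate, 0.24 kg: steel on a rubber pad, 94 x 44 x 8 mm, with a black bar handle. Origin: centre of its underside; x along its length, y across, z up. Bar 64 mm long (x), 14 mm wide (y), z = 24 to 40 mm, on posts at x = -24 and +24 mm. Fits inside the cap plate's rim either way round, 3 mm to spare per side, resting 18 mm above the cap plate's underside.
- jar: Bystander: amber glass jar with white cap, 58 mm across, 75 mm high. Origin at the centre of its underside.
- beaker: Bystander: clear glass beaker, 66 mm across, 85 mm high. Origin at the centre of its underside.
- spatula: Bystander: slim steel laboratory spatula, 180 mm long, 12 mm wide, lying flat. Origin under its middle; x along its length.
There are look-alikes about, which are no part of the job. What is shaped like the press_plate but blue or turquoise is not meant.

How it is judged:
On the way, in this order (a step that is already met when the one before it is completed fails the run):
1. the cap plate lies flat on the bed, over both dowels (x of cap_plate in the frame of bed_top between -0.003 and 0.003 m and y of cap_plate in the frame of bed_top between -0.003 and 0.003 m and z of cap_plate in the frame of bed_top between -0.002 and 0.002 m and angle between the x axis of cap_plate and the x axis of bed_top, either way round below 0.05 rad and angle between cap_plate's own z axis and vertical below 0.03 rad), for 0.2 s.
2. the pressing plate sits flat inside the rim of the cap plate, which lies on the bed (all of step 1 and x of press_plate in the frame of cap_plate between -0.004 and 0.004 m and y of press_plate in the frame of cap_plate between -0.004 and 0.004 m and z of press_plate in the frame of cap_plate between 0.016 and 0.02 m and angle between press_plate's own z axis and vertical below 0.035 rad), for 0.2 s.
At the end, for the whole second after the job is handed in: Cap plate flat on the bed over both dowels (3 mm, 0.05 rad, gap 2 mm, tilt 0.03 rad), pressing plate flat inside its rim (4 mm, gap 2 mm, tilt 0.035 rad), robot still pressing it: bed at least 8 of 10 mm down, pressing plate bearing on the cap plate with over 6 N (all of step 2 and value of joint bed above 0.008 m and contact force between press_plate and cap_plate above 6 N and contact force between any of the fingers, the arm and press_plate above 2 N); the arm keeps its last pose, push and grip.
It fails at once if the jar is moved more than 20 mm or tipped (distance of jar from where it was at the start of the episode above 0.02 m or angle between jar's own z axis and vertical above 0.4 rad).
It fails at once if the beaker is moved more than 20 mm or tipped (distance of beaker from where it was at the start of the episode above 0.02 m or angle between beaker's own z axis and vertical above 0.4 rad).
It fails at once if the spatula is moved more than 20 mm or tipped (distance of spatula from where it was at the start of the episode above 0.02 m or angle between spatula's own z axis and vertical above 0.4 rad).
It also fails if it takes over 72 s, if anything falls off the work surface, if the arm or the gripper's body presses on something with over 40 N, if the wrist force passes 120 N, or if a joint passes its speed limit or range.

## Working session

There is one attempt and no reset: what is moved stays moved. The work goes in short steps, each a Python script; the robot and the scene stay as the last script left them, time stands still between calls to the robot, and variables do not carry over. Pictures are saved under pics/ and viewed, at most 10 in all, crops included, and the job is handed in when it is done.

```bash
ls; mkdir -p pics
python3 - <<'E'
from plant import r, gripper_to, inverse_kinematics, vision, models, telemetry
import cv2, numpy as np
ims=[]
for n in ("top","scene"):
    im=vision.snapshot(n); cv2.imwrite(f"pics/{n}0.png",cv2.resize(im[:,:,::-1],(800,600)))
    c=vision.get_calibration(n); print(n,{k:np.round(v,3).tolist() for k,v in c.items()})
    for t in ("filler","bed_top","cap_plate","press_plate","jar","beaker","spatula"):
        print(t,[(np.round(d["at"],3).tolist(),round(float(d["score"]),2)) for d in models.mark_of(t,n)[:4]])
print(telemetry.current_t())
E
```

```text
pics
top {'fx': 439.054, 'fy': 439.054, 'cx': 245.357, 'cy': 199.405, 'position': [0.466, -0.03, 0.962], 'orientation': [0.04, -0.697, 0.715, -0.039]}
filler [([0.536, -0.008, -0.001], 0.89), ([0.709, -0.181, -0.002], 0.42)]
bed_top [([0.531, -0.011, 0.043], 0.87)]
cap_plate [([0.56, 0.268, -0.003], 0.93)]
press_plate [([0.368, -0.202, 0.003], 0.74), ([0.516, -0.23, -0.002], 0.71), ([0.608, -0.346, 0.002], 0.57)]
jar [([0.736, 0.223, 0.004], 0.83)]
beaker [([0.711, -0.179, 0.001], 0.94)]
spatula [([0.772, 0.017, -0.002], 0.62), ([0.516, -0.236, 0.002], 0.24)]
scene {'fx': 435.71, 'fy': 435.71, 'cx': 258.192, 'cy': 188.645, 'position': [1.335, -0.346, 0.644], 'orientation': [-0.38, 0.746, 0.481, -0.259]}
filler [([0.534, -0.012, 0.002], 0.63)]
bed_top [([0.536, -0.008, 0.042], 0.86), ([0.516, -0.234, -0.002], 0.15)]
cap_plate [([0.566, 0.267, -0.0], 0.93)]
press_plate [([0.61, -0.348, 0.002], 0.91), ([0.367, -0.197, -0.002], 0.76), ([0.514, -0.234, -0.003], 0.75)]
jar [([0.741, 0.222, -0.004], 0.72)]
beaker [([0.712, -0.177, 0.002], 0.6)]
spatula [([0.773, 0.017, -0.003], 0.52)]
0.8
```

View pics/top0.png

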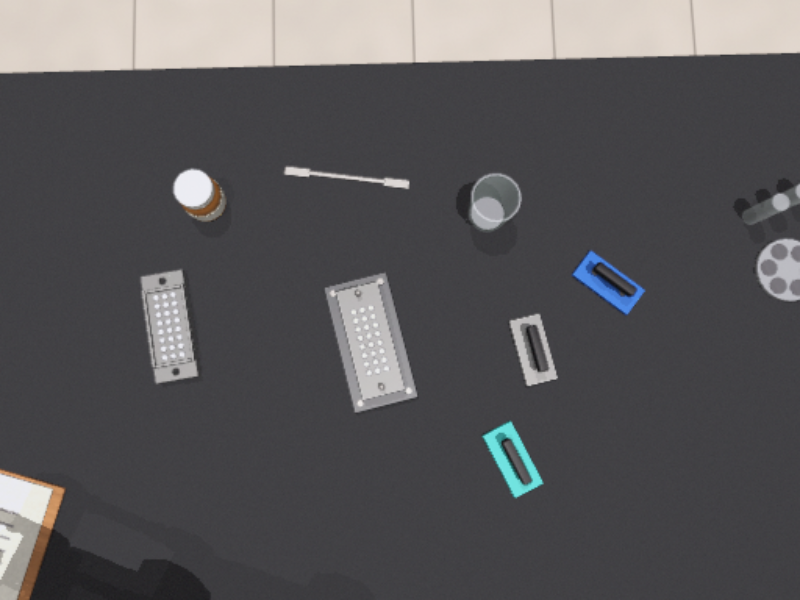

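View pics/scene0.png

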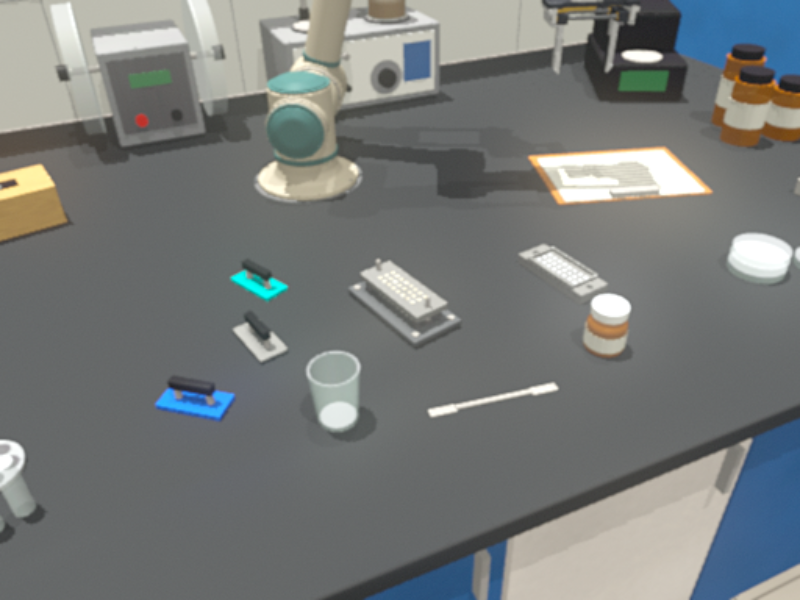

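Look-alikes for the pressing plate in the 800x600 top view: blue (609,282), grey steel (533,350) and turquoise (513,459). The description fits only the grey one, at about (0.516,-0.232). The cap plate is at (169,327), rim up with its caps showing. The filler is at (370,342), the jar at (200,193), the beaker at (492,203) and the spatula at (347,178). Next I'll get the yaws from the masks and move over the cap plate for a close look.

```bash
cat > h.py <<'E'
from plant import r, gripper_to, inverse_kinematics, vision, models, telemetry
import cv2, numpy as np
from scipy.spatial.transform import Rotation as R
def quat(yaw):  # tool down, tool x along yaw
    c,s=np.cos(yaw),np.sin(yaw)
    q=R.from_matrix(np.array([[c,s,0],[s,-c,0],[0,0,-1]])).as_quat(); return np.r_[q[3],q[:3]]
def camR(c): q=c["orientation"]; return R.from_quat(np.r_[q[1:],q[0]]).as_matrix()
def to_plane(c,uv,z):
    uv=np.atleast_2d(uv).astype(float)
    d=np.c_[(uv[:,0]-c["cx"])/c["fx"],(uv[:,1]-c["cy"])/c["fy"],np.ones(len(uv))]@camR(c).T
    p=np.asarray(c["position"]); return (p+d*((z-p[2])/d[:,2])[:,None])[:,:2]
def to_pix(c,P):
    q=(np.atleast_2d(P)-np.asarray(c["position"]))@camR(c)
    return np.c_[q[:,0]/q[:,2]*c["fx"]+c["cx"],q[:,1]/q[:,2]*c["fy"]+c["cy"]]
def rect(c,mask,z):
    ys,xs=np.nonzero(mask); P=to_plane(c,np.c_[xs,ys],z).astype(np.float32)
    b=cv2.boxPoints(cv2.minAreaRect(P*1000))/1000
    e=[b[1]-b[0],b[2]-b[1]]; e.sort(key=np.linalg.norm); l=e[1]
    yaw=np.arctan2(l[1],l[0]); yaw=(yaw+np.pi/2)%np.pi-np.pi/2
    return b.mean(0),yaw,np.linalg.norm(e[1]),np.linalg.norm(e[0])
E
python3 - <<'E'
from h import *
c=vision.get_calibration("top"); vision.snapshot("top")
for t,z in (("cap_plate",.018),("filler",.014),("press_plate",.008)):
    for d in models.regions_of(t,"top")[:3]:
        m=d["pixels"]; print(t,round(float(d["score"]),2),np.argwhere(m).mean(0)[::-1].round(),[np.round(v,3) for v in rect(c,m,z)])
yaw=np.nan
d=models.regions_of("cap_plate","top")[0]; ctr,yaw,_,_=rect(c,d["pixels"],.018)
for y in (yaw,yaw+np.pi,yaw-np.pi): print(y,inverse_kinematics([*ctr,.2],quat(y)))
y=min((yaw,yaw-np.pi),key=lambda y:abs((inverse_kinematics([*ctr,.2],quat(y)) or [9]*6)[5]) if inverse_kinematics([*ctr,.2],quat(y)) is not None else 9)
r.move_to([*ctr,.22],quat(y)); print("used",y)
w=vision.get_calibration("wrist"); im=vision.snapshot("wrist"); cv2.imwrite("pics/w1.png",im[:,:,::-1])
print({k:np.round(v,4).tolist() for k,v in w.items()},telemetry.current_ee_pos(),telemetry.current_t())
E
```

```text
cap_plate 0.71 [109. 209.] [array([0.56 , 0.266], dtype=float32), np.float32(0.151), np.float32(0.153), np.float32(0.065)]
filler 0.87 [237. 219.] [array([ 0.532, -0.01 ], dtype=float32), np.float32(0.223), np.float32(0.181), np.float32(0.092)]
press_plate 0.83 [328. 293.] [array([ 0.366, -0.201], dtype=float32), np.float32(0.425), np.float32(0.095), np.float32(0.045)]
press_plate 0.8 [341. 224.] [array([ 0.514, -0.235], dtype=float32), np.float32(0.217), np.float32(0.094), np.float32(0.045)]
press_plate 0.74 [389. 181.] [array([ 0.606, -0.346], dtype=float32), np.float32(0.884), np.float32(0.092), np.float32(0.048)]
0.15074563 [ 3.31533662e-01  3.61269114e-01  1.45396991e+00 -4.44089210e-16
  1.32635363e+00  1.75158436e+00]
3.2923384 [ 3.31533662e-01  3.61269114e-01  1.45396991e+00 -4.44089210e-16
  1.32635363e+00 -1.39000838e+00]
-2.990847 [ 3.31533662e-01  3.61269114e-01  1.45396991e+00 -4.44089210e-16
  1.32635363e+00 -1.39000821e+00]Traceback (most recent call last):
  File "<stdin>", line 9, in <module>
  File "<stdin>", line 9, in <lambda>
ValueError: The truth value of an array with more than one element is ambiguous. Use a.any() or a.all()
```

Run:
```python
from h import *
r.move_to([.56,.266,.22],quat(.151))
w=vision.get_calibration("wrist"); im=vision.snapshot("wrist"); cv2.imwrite("pics/w1.png",im[:,:,::-1])
print({k:np.round(v,4).tolist() for k,v in w.items()},telemetry.current_ee_pos(),telemetry.current_t())
```

```text
{'fx': 298.7463, 'fy': 298.7463, 'cx': 253.8549, 'cy': 189.8671, 'position': [0.6322, 0.2776, 0.3744], 'orientation': [0.097, 0.7526, -0.6459, -0.0832]} [0.55948189 0.26683758 0.22007812] 2.7833
```

View pics/w1.png

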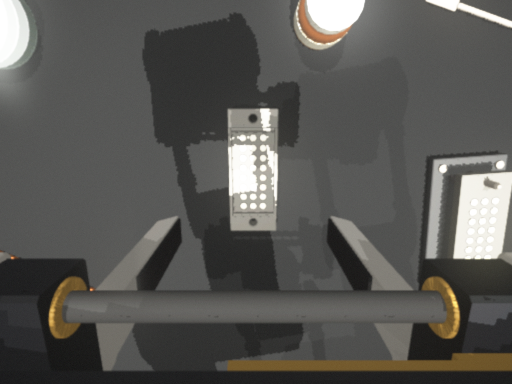

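The wrist view shows the cap plate with its two dark holes at (253,118) and (253,222). The gripper fingers are below it and the filler is at the right edge. I'll locate the holes to sub-pixel, then look at the filler from the same relative pose.

```bash
cat >> h.py <<'E'
def blob(im,uv,bright=False,win=9,n=8):
    """sub-pixel centroid of the dark/bright spot nearest uv"""
    g=cv2.cvtColor(im,cv2.COLOR_RGB2GRAY).astype(float)
    u,v=np.round(uv).astype(int); p=cv2.resize(g[v-win:v+win+1,u-win:u+win+1],None,fx=n,fy=n,interpolation=cv2.INTER_CUBIC)
    p=np.clip(p,0,255).astype(np.uint8); _,b=cv2.threshold(p,0,255,(cv2.THRESH_BINARY if bright else cv2.THRESH_BINARY_INV)+cv2.THRESH_OTSU)
    k,_,st,ce=cv2.connectedComponentsWithStats(b); h=p.shape[0]/2
    ok=[i for i in range(1,k) if st[i,4]>4*n*n]
    i=min(ok,key=lambda i:np.hypot(*(ce[i]-h)))
    return (ce[i]+.5)/n-.5+np.array([u-win,v-win]), st[i,4]/n/n
E
python3 - <<'E'
from h import *
w=vision.get_calibration("wrist"); im=vision.snapshot("wrist")
P=[]
for uv in ((253,118),(253,222)):
    c,a=blob(im,uv); p=to_plane(w,c,.018)[0]; P.append(p); print(c.round(2),a,p.round(4))
d=P[0]-P[1]; print("cap",np.mean(P,0).round(4),"yaw",np.arctan2(d[1],d[0]),"len",np.linalg.norm(d))
print(telemetry.current_ee_pos(),telemetry.current_tool_rot(),quat(.151))
r.move_to([.532,-.010,.264],quat(.223))
w=vision.get_calibration("wrist"); im=vision.snapshot("wrist"); np.savez("fil.npz",im=im,**w)
R0=np.array([.532,-.01]); x=np.array([np.cos(.223),np.sin(.223)])
print(to_pix(w,[[*(R0+s*.064*x),.062] for s in (1,-1)]))
cv2.imwrite("pics/w2.png",cv2.resize(im[60:260,130:380,::-1],(750,600),interpolation=cv2.INTER_CUBIC))
E
```

```text
[252.65 117.86] 69.671875 [0.6249 0.2781]
[252.82 221.53] 48.71875 [0.4986 0.2586]
cap [0.5618 0.2683] yaw 0.15326259600361 len 0.12786890959424876
[0.55945204 0.26687598 0.22010298] [-1.41379000e-04  9.97089179e-01  7.62440104e-02 -2.79713697e-05] [0.         0.99715123 0.07542829 0.        ]
[[254.53465583 120.39184047]
 [254.40419931 223.796977  ]]
```

View pics/w2.png

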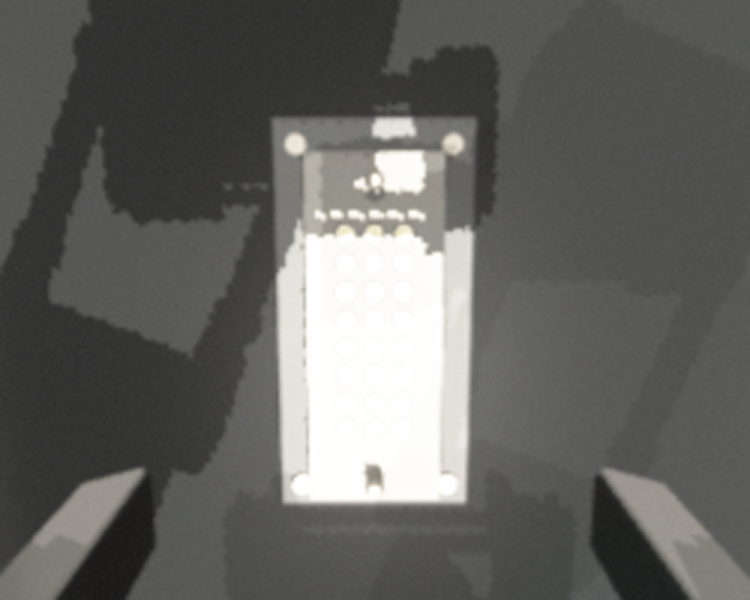

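The filler crop shows the upper dowel tip at about (375,183) and the lower one at about (374,490), within about 1 px of my prediction. The foot screws are at (295,143), (453,143), (302,485) and (448,485). I'll refine the centre from the screws and the tips, and enlarge the dowels once.

Run:
```python
from h import *
f=np.load("fil.npz"); im=f["im"]; w={k:f[k] for k in f.files if k!="im"}
S=[]
for u,v in ((295,143),(453,143),(302,485),(448,485)):
    c,a=blob(im,(130+u/3,60+v/3),True,5); p=to_plane(w,c,.015)[0]; S.append(p); print(c.round(2),round(a),p.round(4))
S=np.array(S); print("screws ctr",S.mean(0).round(4)); d=(S[0]+S[1]-S[2]-S[3])/2; print("yaw",np.arctan2(d[1],d[0]),np.linalg.norm(d),np.linalg.norm(S[0]-S[1]),np.linalg.norm(S[2]-S[3]))
# refined prediction drawn over enlarged crops
out=[]
for (u,v) in ((255,121),(255,222)):
    t=im[v-12:v+13,u-12:u+13,::-1]; out.append(cv2.resize(t,(400,400),interpolation=cv2.INTER_NEAREST))
cv2.imwrite("pics/dow.png",np.hstack(out))
g=cv2.cvtColor(im,cv2.COLOR_RGB2GRAY); print(g[112:128,246:264]); print(g[212:230,246:264])
```

```text
[227.99 107.6 ] 41 [0.6013 0.0411]
[280.7  107.39] 41 [ 0.6168 -0.0258]
[232.27 221.47] 78 [0.4483 0.0035]
[277.41 221.28] 66 [ 0.463  -0.0596]
screws ctr [ 0.5324 -0.0102]
yaw 0.2286450121022152 0.1575342248637255 0.06859689823707626 0.06476506030843966
[[142 145 145 147 144 138 135 141 162 236 249 249 249 250 251 251 251 251]
 [145 147 145 147 146 147 144 146 163 238 250 251 251 251 251 251 251 251]
 [146 147 145 146 147 146 146 145 163 236 250 251 251 251 251 251 251 251]
 [146 146 144 146 146 148 145 147 153 204 244 251 251 251 251 251 251 251]
 [149 146 146 146 145 145 142 144 143 161 229 248 251 251 251 251 251 251]
 [147 145 147 148 146 143 140 148 169 176 194 234 249 251 251 251 251 252]
 [148 147 146 146 154 145 140 173 240 244 215 216 246 251 251 251 252 251]
 [146 145 157 171 216 193 152 194 253 254 243 207 242 251 251 251 252 252]
 [146 157 219 238 245 221 156 192 253 255 244 206 242 251 251 251 251 252]
 [149 163 236 248 249 229 174 185 243 246 220 215 245 251 252 252 252 251]
 [147 154 199 220 224 231 207 175 191 195 169 183 240 250 250 250 251 243]
 [145 148 152 157 16
[... 1006 characters left out ...]
244 251 252 252 252 252]
 [254 254 254 254 253 243 195 190 201 198 178 199 245 251 252 252 252 252]
 [254 254 254 254 253 242 210 243 254 253 230 207 244 251 252 252 252 252]
 [254 254 254 254 254 248 232 254 255 255 249 229 247 252 252 252 252 252]
 [254 254 254 254 254 252 244 253 255 255 247 243 250 252 252 252 252 252]
 [254 254 254 254 254 253 252 252 253 253 248 249 251 251 252 251 252 252]
 [246 246 246 245 246 246 245 245 245 242 238 238 238 238 239 239 239 239]
 [195 194 194 194 195 195 196 195 194 186 182 182 180 183 180 183 182 184]
 [132 131 132 130 133 131 133 133 131 127 123 126 123 123 124 123 123 125]
 [106 105 106 103 104 107 109 107 107 102 101 102 100  99 100 100 100 101]]
```

View pics/dow.png

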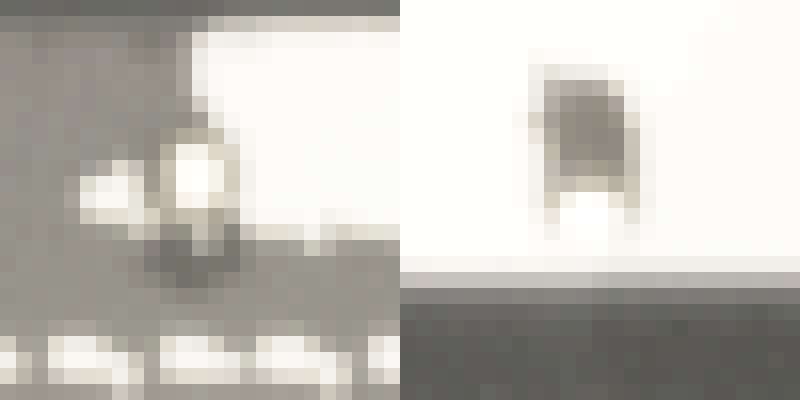

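The enlargement shows the flat tips of the dowels as bright discs: upper at (254.8,119.6) and lower at (254.6,222.9) in full-image pixels. That puts the filler centre at about (0.533,-0.0102) with yaw 0.225, and the screws agree. Now I'll grasp the cap plate.

```bash
cat >> h.py <<'E'
def ee(): return np.array(telemetry.current_ee_pos())
def yaw_now():
    q=np.array(telemetry.current_tool_rot()); m=R.from_quat(np.r_[q[1:],q[0]]).as_matrix(); return np.arctan2(m[1,0],m[0,0])
def goto(p,yaw,vel=.1,n=2):
    """straight move, then correct the servo offset from telemetry"""
    p=np.array(p,float); cmd=p.copy(); cy=yaw
    r.move_l(cmd,quat(cy),vel=vel)
    for _ in range(n):
        r.hold(.15); cmd+=p-ee(); cy+=yaw-yaw_now(); r.move_l(cmd,quat(cy),vel=.05)
    r.hold(.15); print("err mm",((ee()-p)*1000).round(2),"yaw",round(yaw_now()-yaw,4)); return cmd,cy
E
python3 - <<'E'
from h import *
r.move_to([.5618,.2683,.12],quat(.1533))
cmd,cy=goto([.5618,.2683,.06],.1533,n=2)
cmd[2]-=.031; r.move_l(cmd,quat(cy),vel=.08); r.hold(.1); print(ee())
gripper_to(.05,35); r.hold(.2); print("open",telemetry.current_opening(),telemetry.current_finger_force(),ee(),yaw_now())
cmd[2]+=.13; r.move_l(cmd,quat(cy),vel=.15); r.hold(.2)
print(telemetry.current_opening(),ee(),telemetry.current_wrist_force(),telemetry.current_t())
w=vision.get_calibration("wrist"); im=vision.snapshot("wrist"); np.savez("held.npz",im=im,ee=ee(),yaw=yaw_now(),**w)
cv2.imwrite("pics/w3.png",im[:,:,::-1])
E
```

```text
err mm [-0.02 -0.07 -0.1 ] yaw -0.0001
[0.56220696 0.26841146 0.02924886]
open 0.05810503025182066 34.999790489673615 [0.56179142 0.26832555 0.02904816] 0.15319802029052568
0.057616381876511906 [0.56127739 0.2680544  0.15778524] [-0.45154018  0.05744502 -2.50130611] 9.5667
```

View pics/w3.png

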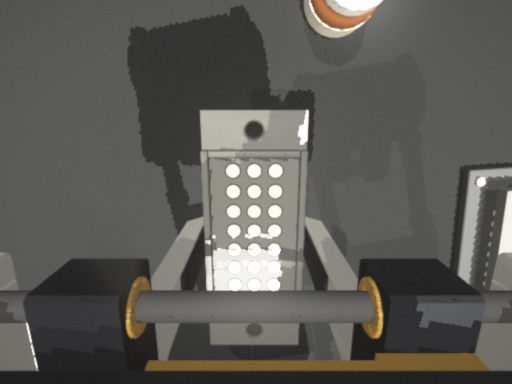

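The plate is held level, with its far hole at (253,130) and its near hole at (254,330). I'll check its centre relative to the TCP, then carry it over the filler.

Run:
```python
from h import *
f=np.load("held.npz"); w={k:f[k] for k in ("fx","fy","cx","cy","position","orientation")}; e=f["ee"]; y=float(f["yaw"])
H=[]
for uv,wn in (((253,130),14),((254,330),9)):
    c,a=blob(f["im"],uv,win=wn); p=to_plane(w,c,e[2]-.011)[0]-e[:2]
    H.append([p@[np.cos(y),np.sin(y)],p@[np.sin(y),-np.cos(y)]]); print(c.round(2),round(a),np.round(H[-1],4))
H=np.array(H); print("ctr tool",H.mean(0).round(4),"len",np.linalg.norm(H[0]-H[1]),"ang",np.arctan2(H[0,1]-H[1,1],H[0,0]-H[1,0]))
r.move_l([.5329,-.0102,.16],quat(.225),vel=.2)
cmd,cy=goto([.5329,-.0102,.105],.225)   # plate underside ~ z .076, tips .062
print(cmd,cy,telemetry.current_opening(),telemetry.current_wrist_force(),telemetry.current_t())
w=vision.get_calibration("wrist"); im=vision.snapshot("wrist"); np.savez("over.npz",im=im,ee=ee(),yaw=yaw_now(),cmd=cmd,cy=cy,**w)
```

```text
[253.6  129.98] 286 [0.0636 0.0001]
[253.66 329.13] 165 [-0.0638  0.0001]
ctr tool [-0.0001  0.0001] len 0.1274046912868574 ang -9.890583072163898e-05
err mm [-0.06  0.03 -0.15] yaw -0.0
[ 0.53285396 -0.0101598   0.10487633] 0.22500174240041357 0.057730767670663735 [-0.27912191  0.30811636 -2.98298241] 12.8167Traceback (most recent call last):
  File "<stdin>", line 11, in <module>
TypeError: numpy.savez() got multiple values for keyword argument 'cy'
```

Run:
```python
from h import *
c=np.array([.53285,-.01016,.1049]); q=quat(.225)
c[2]=.076
hit=r.move_l(c,q,vel=.04,guard=8); print("hit",hit,ee(),telemetry.current_wrist_force(),telemetry.current_torque())
if not hit:
    c[2]=.0715; hit=r.move_l(c,q,vel=.015,guard=5); print("hit",hit,ee(),telemetry.current_wrist_force(),telemetry.current_torque())
print(telemetry.current_t())
```

```text
hit False [ 0.53289258 -0.01021657  0.07604167] [ 0.20540492  0.81733377 -4.40499781] [-0.05363392  0.1001686   0.00676478]
hit True [ 0.5332676  -0.01024279  0.07246906] [-0.39589977 -1.24566053  5.27397067] [0.03225583 0.18829083 0.03635414]
14.0583
```

It went in over the dowels and made contact at TCP z 0.0725, which is the height for a seated plate. I'll release it, look, and then go on to the grey pressing plate.

Run:
```python
from h import *
gripper_to(.085); r.hold(.1)
p=ee(); r.move_l([p[0],p[1],.26],quat(.225),vel=.25); r.hold(.1)
w=vision.get_calibration("wrist"); im=vision.snapshot("wrist"); a=im[60:260,160:350]
e=ee()
d=models.regions_of("cap_plate","wrist")
print([( round(float(x["score"]),2),[np.round(v,4) for v in rect(w,x["pixels"],.065)]) for x in d[:1]])
r.move_to([.515,-.233,.22],quat(.217)); r.hold(.1)
w=vision.get_calibration("wrist"); im=vision.snapshot("wrist"); b=im[60:260,160:350]; np.savez("pp.npz",im=im,**w)
d=models.regions_of("press_plate","wrist")
for x in d[:3]: print(round(float(x["score"]),2),np.argwhere(x["pixels"]).mean(0)[::-1],[np.round(v,4) for v in rect(w,x["pixels"],.008)])
cv2.imwrite("pics/w4.png",cv2.resize(np.hstack([a,b])[:,:,::-1],(760,400),interpolation=cv2.INTER_CUBIC))
print(ee(),telemetry.current_t())
```

```text
[(0.66, [array([ 0.533 , -0.0101], dtype=float32), np.float32(0.2233), np.float32(0.1494), np.float32(0.0582)])]
0.96 [206.9775475  263.85837651] [array([ 0.3758, -0.1974], dtype=float32), np.float32(0.4515), np.float32(0.0832), np.float32(0.0457)]
0.94 [256.78307692 170.18153846] [array([ 0.5174, -0.2351], dtype=float32), np.float32(0.2254), np.float32(0.0929), np.float32(0.0437)]
0.84 [362.5924976  117.09682591] [array([ 0.608 , -0.3449], dtype=float32), np.float32(0.9022), np.float32(0.0951), np.float32(0.046)]
[ 0.51552346 -0.23153399  0.22048127] 16.9917
```

View pics/w4.png

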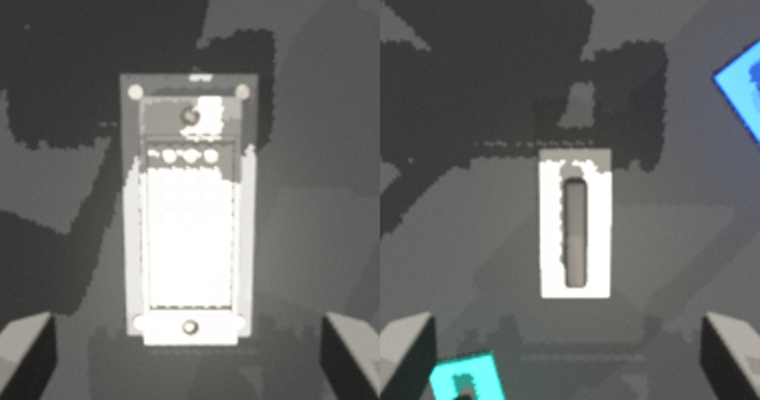

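On the left, the cap plate is seated with both dowels through it at crop (190,117) and (190,327), and the fitted pose is (0.533,-0.0101). On the right, the plate beneath me is the grey steel one at crop (575,223), with turquoise at (465,380) and blue at (745,100) clear of the fingers. I'll grasp the grey plate's bar now.

Run:
```python
from h import *
gripper_to(.05)
cmd,cy=goto([.5174,-.2351,.075],.2254,vel=.15)
cmd[2]-=.038; hit=r.move_l(cmd,quat(cy),vel=.08,guard=10); r.hold(.1); print(hit,ee())
gripper_to(.0,50); r.hold(.2); print("open",telemetry.current_opening(),telemetry.current_finger_force(),ee(),yaw_now())
z0=ee()[2]
cmd[2]+=.13; r.move_l(cmd,quat(cy),vel=.15); r.hold(.2)
e=ee(); y=yaw_now(); w=vision.get_calibration("wrist"); im=vision.snapshot("wrist"); cv2.imwrite("pics/w5.png",im[:,:,::-1])
for x in models.regions_of("press_plate","wrist")[:3]:
    m=x["pixels"]; c,yw,L,W=rect(w,m,e[2]-z0+.008); p=c-e[:2]
    print(round(float(x["score"]),2),np.argwhere(m).mean(0)[::-1],"tool xy",np.round([p@[np.cos(y),np.sin(y)],p@[np.sin(y),-np.cos(y)]],4),"dyaw",yw-y,L,W)
print(telemetry.current_opening(),telemetry.current_wrist_force(),telemetry.current_t(),z0)
```

```text
err mm [-0.01  0.01 -0.09] yaw 0.0
False [ 0.51785022 -0.2353649   0.03738736]
open 0.01384531163308287 49.999603629112244 [ 0.5174382  -0.235206    0.03697576] 0.22542772853748283
0.96 [253.6826087 206.4705314] tool xy [0.0007 0.0003] dyaw 0.012720945161011077 0.09340787 0.044389717
0.6 [378.53978996 118.91108518] tool xy [0.0682 0.0752] dyaw 0.665169003289368 0.05594979 0.027152449
0.42 [199.75  255.875] tool xy [-0.0207 -0.0372] dyaw -1.4710429880207516 0.011614792 0.0026637334
0.013103890161730315 [ 0.54661706 -0.60935245 -1.99070746] 22.675 0.03697575605557739
```

View pics/w5.png

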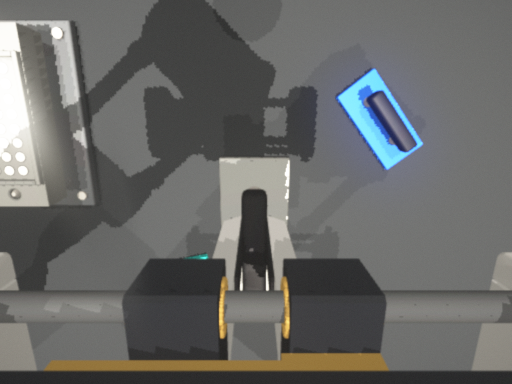

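The grey plate is held level, with its front edge at (255,158) and the bar between the fingers, offset by less than 1 mm. I'll move it over the filler and lower it inside the rim.

Run:
```python
from h import *
r.move_l([.5326,-.0102,.17],quat(.2245),vel=.2)
cmd,cy=goto([.5326,-.0102,.118],.2245)
cmd[2]=.1055; hit=r.move_l(cmd,quat(cy),vel=.04,guard=5); print("hit",hit,ee(),telemetry.current_wrist_force())
if not hit:
    cmd[2]=.0965; hit=r.move_l(cmd,quat(cy),vel=.015,guard=4); print("hit",hit,ee(),telemetry.current_wrist_force(),telemetry.current_torque())
r.hold(.5); print(ee(),telemetry.current_wrist_force(),telemetry.current_torque(),telemetry.current_opening(),telemetry.current_t())
im=vision.snapshot("wrist"); vision.snapshot("scene"); s=vision.snapshot("scene")
u,v=to_pix(vision.get_calibration("scene"),[.533,-.01,.06])[0].astype(int)
a=cv2.resize(s[v-75:v+75,u-75:u+75],(400,400)); b=cv2.resize(im[100:340,136:376],(400,400))
cv2.imwrite("pics/w6.png",np.hstack([a,b])[:,:,::-1])
```

```text
err mm [-0.01 -0.05 -0.13] yaw -0.0
hit False [ 0.53229392 -0.01018703  0.10506877] [-0.35857429  1.43867625 -2.18964399]
hit True [ 0.53266951 -0.01026258  0.09805227] [-0.62561336 -0.20983258  3.59585237] [-0.01921905  0.0820412  -0.04688775]
[ 0.53262041 -0.01026657  0.09766679] [ 1.87341874 -0.4615425   4.23747106] [-0.05677837 -0.28334038 -0.02129167] 0.013637466122603012 27.0333
```

View pics/w6.png

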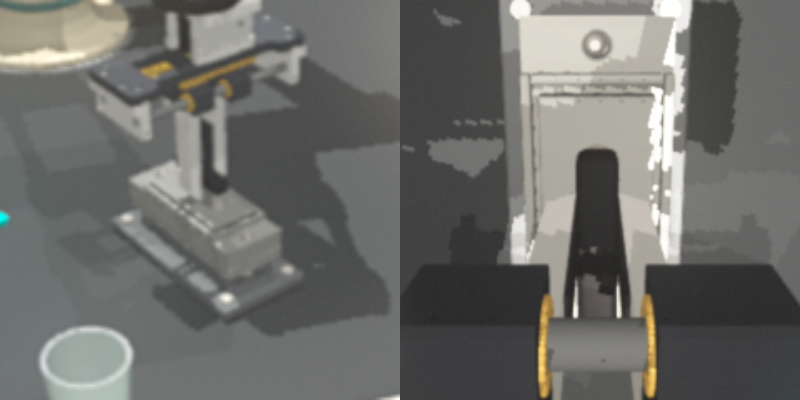

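The pressing plate sits inside the rim: the rim's inner gap shows evenly around (540-665,85) in the right crop, and contact came at z 0.098, not at the 0.105 of a plate caught on the rim. Now I'll tighten the grip and press the bed down to its stop.

Run:
```python
from h import *
gripper_to(.0,60)
p=np.array([.5328,-.0102,.0977]); q=quat(.2245)
for z in np.arange(.094,.0795,-.0015):
    p[2]=z; hit=r.move_l(p,q,vel=.02,guard=25); f=telemetry.current_wrist_force()
    print(round(z,4),hit,ee().round(4),np.round(f,1),round(telemetry.current_opening(),4))
    if hit or f[2]>28: break
r.hold(.6); print(ee().round(4),telemetry.current_wrist_force(),telemetry.current_torque(),telemetry.current_t())
```

```text
0.094 False [ 0.5326 -0.0103  0.0941] [ 2.2 -0.5  6. ] 0.0129
0.0925 False [ 0.5326 -0.0103  0.0928] [ 1.4 -0.8  7.4] 0.0138
0.091 False [ 0.5326 -0.0103  0.0914] [ 2.4 -0.7  8.9] 0.0136
0.0895 False [ 0.5326 -0.0103  0.0901] [ 1.8 -0.3  9.1] 0.0138
0.088 False [ 0.5326 -0.0103  0.0889] [ 0.9 -0.4 10.3] 0.0135
0.0865 False [ 0.5327 -0.0103  0.0889] [-1.4 -0.6 20.6] 0.0134
0.085 False [ 0.5327 -0.0103  0.0888] [-4.4 -0.6 29.1] 0.0132
[ 0.5327 -0.0103  0.0888] [-3.97589065  0.26181404 28.88068748] [ 0.02223043  0.88452743 -0.05631131] 29.825
```

The push went hard onto the stop at z 0.0888, 10 mm below the seated height. It's now holding steady at 29 N, so I'm handing in.

```bash
python3 -c "
from h import *
print(r.sign_off())"
```

```text
the job is handed in; nothing more can be done
None
```

I handed the job in with the cap plate seated over both dowels, the grey pressing plate flat inside its rim, and the arm still gripping it and holding the bed on its stop at about 29 N; the sign-off returned no verdict.

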